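Hang up the dip basket and present the ball dish to the ball trough

TASK

The wire dip basket is in the way in front of the pinball ball trough: hang it up by its handle, level, across both prongs of the twin hook and let go of it. Then lift the steel dish by the black grip of its bow and, keeping it level and smooth so that the loose ball stays in the middle, carry it to the trough and turn it until its pouring lip points straight at the trough's open mouth, the tip of the lip within two fingers' width of the mouth and a little higher than the channel's floor. Finish while still holding the dish there, still, level and touching nothing else, ready to be tipped; leave everything else on the bench where it is.

Things in the scene. Friction and masses are not known exactly. Their poses are not given: they have to be found in the camera images.
- basket: Plain steel wire dip basket, 86 (x) by 126 (y) by 60 mm high, 0.2 to 0.33 kg, loose, standing before the trough's mouth. Origin: centre of its underside; z up. A rigid bail of 8 mm wire stands over its middle in the plane x = 0: uprights at y = +-63.5 mm, straight top bar along y with its centre line 155 mm up. The bar's middle 44 mm is a black grip 12 mm thick.
- basket_grip (a point): Centre of the black grip of the basket's bail, 155 mm above the basket's underside; the bar runs along its y, so the fingers close along its x.
- hook: Twin-hook drip stand, fixed. Origin: on the bench under the hanging place. Tray x -90..130, y +-90 mm, rim 14 mm high; post (18 mm thick, 222 mm high) at x = +103 mm. Two level 8 mm prongs at y = +-40 mm, nothing between them, run along x from a cross bar at +98 to -40 mm, centre line 220 mm up, then bend up to tips at x = -52 mm, 245 mm up. Nothing stands above the prongs elsewhere.
- hook_hang (a point): Where the centre of the basket's grip is once its bar lies across both prongs: 228 mm above the bench, midway between the prongs, bar along y. The prongs enter the bail from the front: with the grip about 90 mm before this point (its -x) and 45 mm higher, move along +x, then lower the bar; the fingers fit between the prongs. Errors of 10 mm along y, 20 mm along x do no harm.
- dish: Shallow round dish of plain steel, 170 mm diameter, rim 30 mm high, 0.24 to 0.34 kg, loose, with a pouring lip on its +x side, which at first points to one side of the bench. Inside it rises from the centre at 6 degrees out to 40 mm, then at 12. Origin: centre of the flat underside; z up. A rigid 6 mm wire bow, 178 mm wide, arches over it along its y, with a black grip at the top.
- dish_grip (a point): Centre of the black grip at the top of the dish's bow: a round bar 12 mm thick and 60 mm long along the dish's y, 112 mm above the dish's underside, straight above the dish's centre; the fingers close along the dish's x.
- dish_lip (a point): Tip of the pouring lip: 108 mm from the dish's centre along its +x, 24 mm above its underside; the lip is about 25 mm wide there.
- dish_centre (a point): Where the ball's centre is when the ball rests in the middle of the dish: 20 mm above the dish's underside, on its axis.
- ball_center (a point): Centre of the loose polished steel ball, 27 mm diameter, 80 g, that starts at rest in the middle of the dish. It rolls freely: it leaves the middle if the dish tilts by more than about 5 degrees or is accelerated by more than about 0.9 m/s2.
- trough: Pinball ball trough on a wooden stand 110 mm wide, fixed: an open steel channel 34 mm wide with sides 22 mm high, from the mouth (two guide plates flare to 50 mm apart and reach 19 mm before it) along its +x, falling 8 degrees, 205 mm long, four balls in its lower end. Highest point 113 mm above the bench. Origin: on the bench below the mouth; +x is the way a ball would run in.
- trough_mouth (a point): Middle of the channel's floor at the mouth, 90 mm above the bench. The dish's lip has to come close before or over this point, pointing along the trough's +x, with the tip 5 to 60 mm higher than it.
- polish_jar: White plastic jar with a steel lid, 48 mm diameter, 55 mm high; stays where it is.
- mug: White mug, 76 mm diameter, 85 mm high; stays where it is.
- tape_roll: Roll of brown tape lying flat, 100 mm diameter, 48 mm high; stays where it is.
- screwdriver: Screwdriver 190 mm long lying on the bench; stays where it is.
- glove_box: White and blue carton of gloves, 120 by 230 by 70 mm; stays where it is.
- ticket_carton: Brown carton, 160 by 220 by 110 mm; stays where it is.
- spray_bottle: Spray bottle with a trigger head, 72 mm diameter, 236 mm high; stays where it is.
- table: The plywood bench; its top is at height 0.
Not all that is in view belongs to the job. What is shaped like the basket but green is not meant.

How it is judged (in metres and radians):
On the way, in this order (a step that is already met when the one before it is completed fails the run):
1. the basket hangs by its handle across both prongs, let go of (x of basket_grip in the frame of hook between -0.042 and 0.05 m and y of basket_grip in the frame of hook between -0.02 and 0.02 m and z of basket_grip in the frame of hook between 0.215 and 0.24 m and angle between basket's own z axis and vertical below 0.25 rad and contact force between basket and hook above 1 N and contact force between basket and the fingers below 0.05 N and contact force between basket and the arm below 0.05 N and linear speed of basket below 0.05 m/s), for 0.2 s.
2. the dish is lifted off the bench by the gripper with the ball in it (contact force between dish and the fingers above 2 N and contact force between dish and table below 0.05 N and contact force between dish and trough below 0.05 N and contact force between dish and hook below 0.05 N and contact force between dish and basket below 0.05 N and height (world z) of dish above 0.03 m and distance between ball_center and dish_centre below 0.04 m), for 0.2 s.
At the end, for the whole second after the job is handed in: Basket hangs level (14 deg) on both prongs, released. Dish held by the gripper alone, touching nothing else, level (5 deg), still; lip tip within 50 mm of the mouth seen from above, 3 to 70 mm above its floor, pointing along the trough (11 deg); ball within 15 mm of the dish's middle (x of basket_grip in the frame of hook between -0.042 and 0.05 m and y of basket_grip in the frame of hook between -0.02 and 0.02 m and z of basket_grip in the frame of hook between 0.215 and 0.24 m and angle between basket's own z axis and vertical below 0.25 rad and contact force between basket and hook above 1 N and contact force between basket and the fingers below 0.05 N and contact force between basket and the arm below 0.05 N and contact force between dish and the fingers above 2 N and contact force between dish and table below 0.05 N and contact force between each of dish, the fingers and trough below 0.05 N and contact force between dish and hook below 0.05 N and contact force between dish and basket below 0.05 N and horizontal distance between dish_lip and trough_mouth below 0.05 m and x of dish in the frame of trough below -0.06 m and angle between the x axis of dish and the x axis of trough, either way round below 0.2 rad and z of dish_lip in the frame of trough_mouth between 0.003 and 0.07 m and angle between dish's own z axis and vertical below 0.09 rad and distance between ball_center and dish_centre below 0.015 m and linear speed of dish below 0.03 m/s and linear speed of ball below 0.05 m/s); the arm keeps its last pose, push and grip.
It fails at once if the ball rolls more than 45 mm from the middle of the dish, or out of it (distance between ball_center and dish_centre above 0.045 m).
It fails at once if the dish is tipped by more than 15 degrees (angle between dish's own z axis and vertical above 0.26 rad).
It fails at once if another thing on the bench is moved by more than 25 mm or tipped over (distance of any of polish_jar, mug, tape_roll, screwdriver, glove_box, ticket_carton, spray_bottle from where it was at the start of the episode above 0.025 m or angle between any of polish_jar, mug, spray_bottle's own z axis and vertical above 0.4 rad).
It also fails if it takes over 72 s, if anything falls off the work surface, if the arm or the gripper's body presses on something with over 40 N, if the wrist force passes 120 N, or if a joint passes its speed limit or range.

ROBOT

A 6-joint arm with a two-finger parallel gripper is mounted at the origin on the work surface. World frame = base frame: x ahead of the robot, y to its left, z up, the work surface at z = 0. Lengths are in m, angles in degrees, forces in N, time in s.
With the tool pointing down it reaches from about 0.325 to 0.85 m from the base axis. Payload 15.5 kg.
Tool frame: the origin (TCP) lies midway between the tips of the shut fingers; the grasp point (between the pads) lies 19 mm behind it; z points along the fingers, y is the line along which they close (so a half turn about z gives the same grasp; the last joint's range is limited). The gripper opens to 91 mm and grips with 3 to 60 N. Pads are 32 mm wide; open, the fingers measure 118 mm over their backs; the gripper's body (76 mm by 178 mm) begins 60 mm behind the grasp point.
Start: joints at [-78.925, 28.281, 77.091, -0, 74.628, -5.472], TCP at [0.178, -0.599, 0.214] pointing down, gripper open.
Joint ranges: [-166.48, 166.48], [-47.26, 123.95], [12.59, 153.08], [-70.14, 250.14], [6.76, 159.57], [-176.63, 176.63]. Speed limits (degrees/s): [108.29, 108.29, 147.25, 172.46, 172.46, 172.46].

INTERFACE

Orientations are given as a 3x3 rotation matrix whose columns are the frame's x, y, z axes.
In Python, from bench import ctrl gives the robot as it stands. The module is installed in compiled form; this text tells all that it offers. Calls block until the motion is done:
- ctrl.goto(position, orientation): joint-space move of the TCP to a pose.
- ctrl.move_l(position, vel=0.15, ori=None, contact_N=None): straight line of the TCP; ori=None keeps the orientation; vel is the mean speed in m/s. With contact_N (N) it stops when the force on the tool has changed by that much, and returns True; else False.
- ctrl.movej(angles): joint-space move.
- ctrl.command_gripper(opening): opening from 0.0 (shut) to 1.0 (fully open); the grip force is fixed at half the most; returns when the fingers have stopped.
- ctrl.sleep(seconds).
- ctrl.ik(position, orientation): joint angles nearest the present ones, or None.
- ctrl.read_camera(name): name is "side" or "top" or "wrist"; returns the picture (400x640x3 uint8, blue, green, red); there is no depth.
- ctrl.camera_params(name): a dict with "fx", "fy", "cx", "cy" (pixels), "pose" (4x4, takes a point from camera to world coordinates); the wrist camera has in their place "T_tool_cam" (4x4, takes a point from camera to tool coordinates, whose origin is the TCP and whose axes are the flange's). Camera axes: x right, y up, looking along -z (the intrinsics and any distortion apply to the point x, -y, -z); pixel columns grow to the right and rows downward; lengths in m; the calibration is good to about 2 mm. A picture is of the moment at which its call begins: read the wrist's pose just before it. camera_params takes no time and is no camera call.
A pose or a line that the arm cannot do raises ctrl.MotionError and nothing moves.
- ctrl.sign_off(): hands the job in; it is judged then, once.
Readings, each from a call of its own:
- ctrl.current_t(): time.
- ctrl.current_q(): joint angles.
- ctrl.current_dq(): joint speeds.
- ctrl.current_effort(): joint torques, N m.
- ctrl.current_tool_pos(): TCP position.
- ctrl.current_eef_rot(): TCP orientation.
- ctrl.current_contact_force(): force on the tool from outside, world axes, zero at the start.
- ctrl.current_wrist_torque(): the same for the moment, N m.
- ctrl.current_grip_width(): opening from 0.0 (shut) to 1.0 (fully open).
- ctrl.current_grasp_force(): force on a finger pad.
Only numpy, scipy, OpenCV 4.12 (cv2) and the standard library are available. Lean on these libraries where they do the work, as an engineer would, in place of code of your own. Each camera call takes 0.05 s, during which the arm holds its last target. There are 200 camera calls.

## Working session

There is one attempt and no reset: what is moved stays moved. The work goes in short steps, each a Python script; the robot and the scene stay as the last script left them, time stands still between calls to the robot, and variables do not carry over. Pictures are saved under pics/ and viewed, at most 10 in all, crops included, and the job is handed in when it is done.

```bash
mkdir -p pics
python3 - <<'E'
from bench import ctrl
import cv2,numpy as np
np.set_printoptions(precision=4,suppress=True)
for n in("top","side","wrist"):
    cv2.imwrite(f"pics/{n}0.png",ctrl.read_camera(n)); print(n,ctrl.camera_params(n))
print(ctrl.current_tool_pos(),ctrl.current_eef_rot(),ctrl.current_t())
E
```

```text
top {'fx': 509.74274312278794, 'fy': 509.74274312278794, 'cx': 318.4682689683688, 'cy': 198.14953207463918, 'pose': array([[-0.0019,  0.998 , -0.0639,  0.3352],
       [-1.    , -0.0017,  0.0031, -0.0184],
       [ 0.003 ,  0.0639,  0.998 ,  2.2601],
       [ 0.    ,  0.    ,  0.    ,  1.    ]])}
side {'fx': 398.6094558279203, 'fy': 398.6094558279203, 'cx': 323.5933370794885, 'cy': 205.80513075621968, 'pose': array([[-0.7636,  0.4032, -0.5042, -0.1901],
       [-0.6456, -0.4669,  0.6044,  0.7489],
       [ 0.0083,  0.7871,  0.6168,  0.9632],
       [ 0.    ,  0.    ,  0.    ,  1.    ]])}
wrist {'fx': 330.6125271668542, 'fy': 330.6125271668542, 'cx': 324.3865751257204, 'cy': 198.7353376267342, 'T_tool_cam': array([[ 0.0009,  0.9621,  0.2727,  0.0767],
       [ 1.    , -0.0008, -0.0007, -0.0014],
       [-0.0004,  0.2727, -0.9621, -0.1705],
       [ 0.    ,  0.    ,  0.    ,  1.    ]])}
[ 0.1779 -0.5989  0.2135] [[ 0.9586  0.2848 -0.0002]
 [ 0.2848 -0.9586  0.0009]
 [ 0.     -0.0009 -1.    ]] 0.15
```

View pics/top0.png

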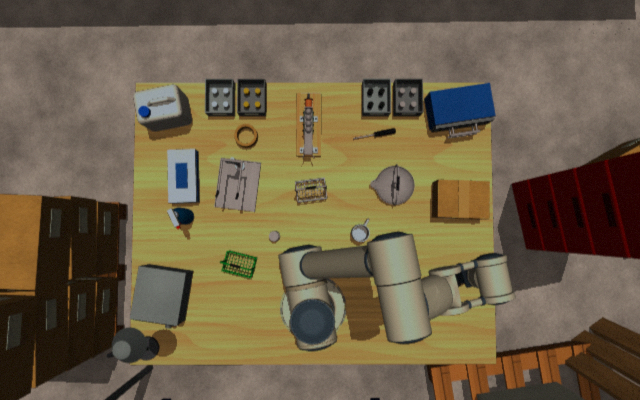

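View pics/side0.png

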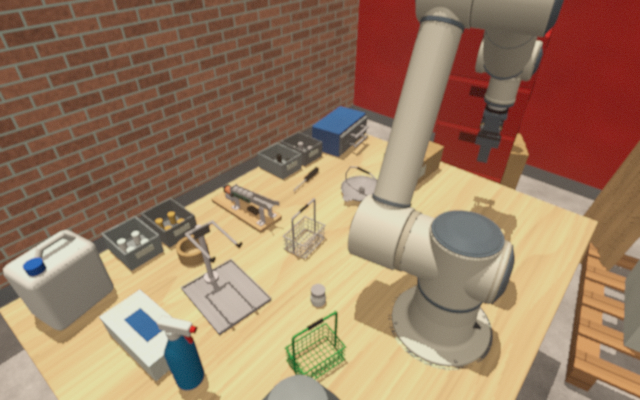

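The top view shows the trough at about (308,130), the basket at (311,190), the hook tray at (238,185) and the dish at (395,186) with its lip pointing left at (372,185). In the side view the hook's post stands at (210,275) and its prongs at the upper part of the stand. I'll enlarge these.

Run:
```python
import cv2
a=cv2.imread("pics/top0.png")
cv2.imwrite("pics/topc.png",cv2.resize(a[85:225,205:425],None,fx=3.6,fy=3.6,interpolation=cv2.INTER_CUBIC))
a=cv2.imread("pics/side0.png")
cv2.imwrite("pics/sidec.png",cv2.resize(a[150:340,160:400],None,fx=3.1,fy=3.1,interpolation=cv2.INTER_CUBIC))
```

```text
(no output)
```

View pics/topc.png

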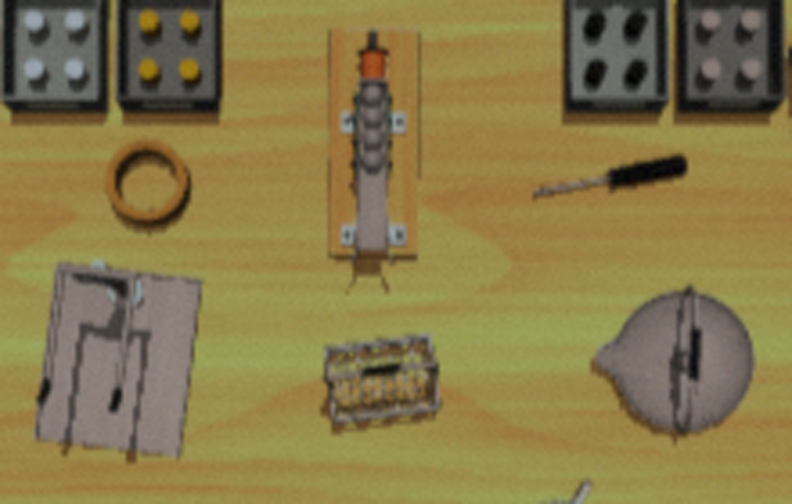

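View pics/sidec.png

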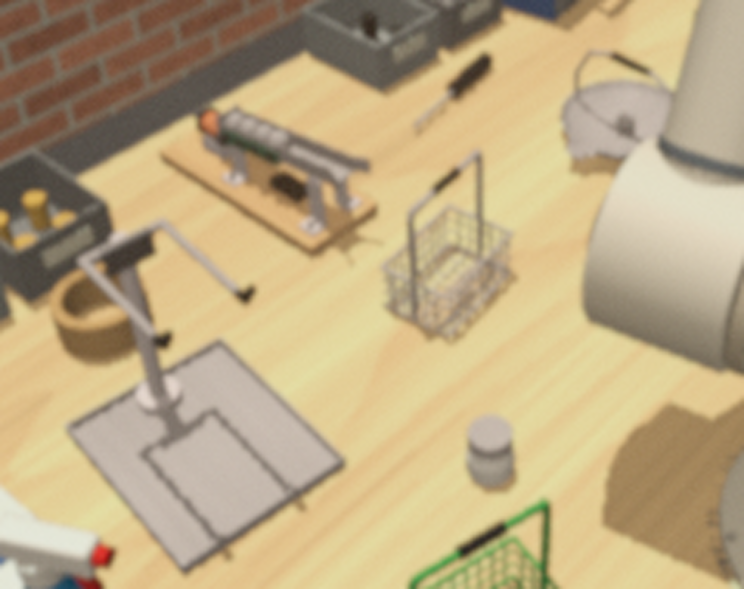

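In the top crop I read: tray corners (60,263), (202,280), (180,458), (37,440); prong tips (43,390) and (116,400); trough guide ends (350,290) and (388,290); basket grip (381,370); dish grip (695,355); lip tip (597,357).

```bash
cat > h.py <<'E'
from bench import ctrl
import cv2,numpy as np
np.set_printoptions(precision=4,suppress=True)
def campose(n):
    p=ctrl.camera_params(n)
    if n!="wrist": return p,p["pose"]
    T=np.eye(4);T[:3,:3]=ctrl.current_eef_rot();T[:3,3]=ctrl.current_tool_pos()
    return p,T@p["T_tool_cam"]
def ray(p,T,uv,z):
    d=T[:3,:3]@np.array([(uv[0]-p["cx"])/p["fx"],-(uv[1]-p["cy"])/p["fy"],-1])
    return T[:3,3]+d*(z-T[2,3])/d[2]
def proj(p,T,X):
    c=T[:3,:3].T@(np.asarray(X)-T[:3,3])
    return np.array([p["cx"]-p["fx"]*c[0]/c[2],p["cy"]+p["fy"]*c[1]/c[2]])
def down(a):  # tool pointing down, closing (y) axis at yaw a (deg)
    a=np.radians(a);y=np.array([np.cos(a),np.sin(a),0]);z=np.array([0,0,-1.])
    return np.c_[np.cross(y,z),y,z]
def shot(name):
    p,T=campose("wrist");im=ctrl.read_camera("wrist");cv2.imwrite(f"pics/{name}.png",im)
    np.savez(f"pics/{name}.npz",T=T);return p,T,im
E
python3 - <<'E'
from h import *
p,T=campose("top")
f=lambda u,v,z:ray(p,T,(205+u/3.6,85+v/3.6),z)[:2]
c=[f(*k,.014) for k in((60,263),(202,280),(180,458),(37,440))]
d=(c[0]+c[1]-c[2]-c[3]);d/=np.linalg.norm(d);m=np.mean(c,0)
print("hook",m-.02*d,np.degrees(np.arctan2(d[1],d[0])))
t=np.mean([f(43,390,.245),f(116,400,.245)],0);print("hook from tips",t+.052*d)
g=[f(350,290,.1),f(388,290,.1)];print("guides",g,np.mean(g,0));print("trough far",f(372,100,.075),f(373,38,.06),"stand",[f(*k,.012) for k in((328,256),(418,258),(330,30),(420,32))])
print("basket grip",f(381,370,.155)); b=[f(*k,.06) for k in((326,350),(430,338),(438,412),(333,430))]
e=b[0]+b[3]-b[1]-b[2];print("basket top centre",np.mean(b,0),"y yaw",np.degrees(np.arctan2(e[1],e[0])))
dg=f(695,355,.112);l=f(597,357,.024);print("dish grip",dg,"lip",l,np.degrees(np.arctan2(*(l-dg)[::-1])))
for n,q in(("disc",(684,362)),):print(f(*q,.03))
E
```

```text
hook [0.5181 0.3313] -6.7343287373432785
hook from tips [0.5301 0.3311]
guides [array([0.6129, 0.0438]), array([ 0.6128, -0.0012])] [0.6129 0.0213]
trough far [0.8467 0.018 ] [0.9266 0.017 ] stand [array([0.6665, 0.0735]), array([ 0.6638, -0.0375]), array([0.9497, 0.0713]), array([ 0.947 , -0.0407])]
basket grip [0.5131 0.0065]
basket top centre [0.5062 0.0068] y yaw 98.09503442308795
dish grip [ 0.5339 -0.3621] lip [ 0.5398 -0.2562] 86.82636149454578
[ 0.5329 -0.3617]
```

Run:
```python
from h import *
ctrl.goto(np.array([.51,.0,.30]),down(8))
p,T,im=shot("w1"); print(ctrl.current_q(),ctrl.current_t())
for X in([.513,.0065,.155],[.518,.331,.0]):print(proj(p,T,X))
```

```text
[ -6.7768  14.3786  85.5113  -0.0038  80.1207 -14.7077] 2.65
[328.9196 181.146 ]
[ 371.1973 -117.852 ]
```

View pics/w1.png

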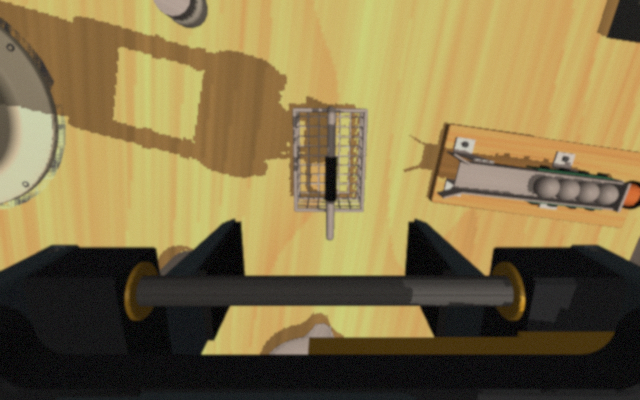

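The wrist view shows the basket grip at (331,179) with its bar vertical in the picture, so the yaw is right. The trough mouth is near (462,176), with guide-plate tips at (445,153) and (445,192) and the channel end at (625,192).

Run:
```python
from h import *
p=ctrl.camera_params("wrist");T=np.load("pics/w1.npz")["T"]
print("guide tips",ray(p,T,(445,153),.105),ray(p,T,(445,192),.105),"mouth",ray(p,T,(462,176),.09),"ends",ray(p,T,(625,191),.065))
g=ray(p,T,(331,179),.155);g2=ray(p,T,(331,178),.155);print(g)
R=down(8)
ctrl.move_l(np.array([g[0],g[1],.155-.015]),vel=.12)
ctrl.command_gripper(0);print(ctrl.current_grip_width(),ctrl.current_grasp_force(),ctrl.current_tool_pos())
ctrl.move_l(np.array([g[0],g[1],.31]),vel=.12)
print(ctrl.current_grip_width(),ctrl.current_grasp_force(),ctrl.current_contact_force(),ctrl.current_t())
# to the approach, then look at the hook
h=np.array([.524,.331]);d=np.array([np.cos(np.radians(-6.7)),np.sin(np.radians(-6.7))])
a=h-.12*d
ctrl.goto(np.r_[a,.31],down(-6.7))
print(ctrl.current_tool_pos(),ctrl.current_t())
shot("w2");cv2.imwrite("pics/t2.png",ctrl.read_camera("top"))
im=ctrl.read_camera("side")
cv2.imwrite("pics/s2.png",im)
w=cv2.imread("pics/w2.png");
c=cv2.resize(im[150:340,110:350],(400,317));cv2.imwrite("pics/both2.png",np.vstack([c,cv2.resize(w,(400,250))]))
```

```text
guide tips [0.6378 0.0447 0.105 ] [0.6484 0.0012 0.105 ] mouth [0.6697 0.0198 0.09  ] ends [0.8903 0.0258 0.065 ]
[0.5147 0.0089 0.155 ]
0.12262973780078494 29.990699887275696 [0.5147 0.0089 0.14  ]
0.12510782422446168 29.990859925746918 [-0.4322 -1.2783 -2.8535] 6.8917
[0.4052 0.3445 0.3101] 8.2167
```

View pics/both2.png

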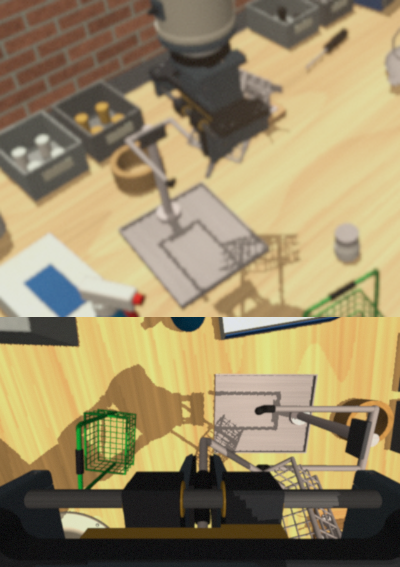

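The basket has swung about the gripped bar towards +x (wrist picture at about (310,490)). I'll check whether it settles.

Run:
```python
from h import *
ctrl.sleep(.5)
shot("w3")
print(cv2.absdiff(cv2.imread("pics/w2.png"),cv2.imread("pics/w3.png"))[200:,350:].mean(),ctrl.current_t(),ctrl.current_contact_force(),ctrl.current_wrist_torque())
```

```text
3.7662011494252874 8.9167 [ 3.1168 -2.8131 -2.2962] [-0.6254 -0.7495 -0.0697]
```

View pics/w3.png

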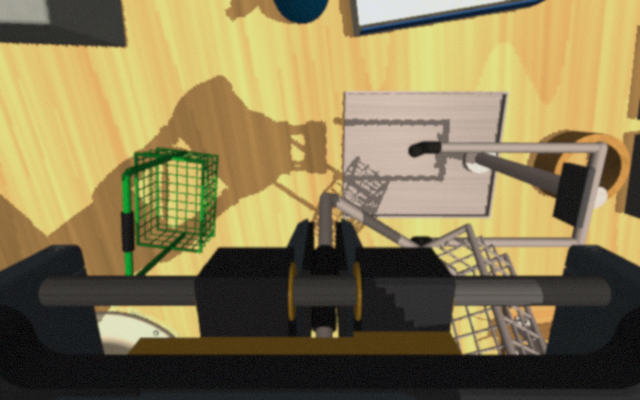

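The basket, pivoting in the pads, has swung about 50° and is resting on the right prong tip near (420,240). The left prong runs from tip (412,150) to corner (605,147), and the right corner is at (588,243). I'll lift it clear and let it hang.

Run:
```python
from h import *
p=ctrl.camera_params("wrist");T=np.load("pics/w3.npz")["T"]
for u,z in(((412,150),.245),((605,147),.22),((588,243),.22),((343,93),.014),((507,93),.014),((489,215),.014)):print(u,ray(p,T,u,z))
x=ctrl.current_tool_pos()
ctrl.move_l(x+[0,0,.10],vel=.06);print(ctrl.current_contact_force())
ctrl.sleep(1)
print(ctrl.current_contact_force(),ctrl.current_wrist_torque(),ctrl.current_grip_width(),ctrl.current_t())
shot("w4")
ims=[]
for i in range(2):
    ims.append(ctrl.read_camera("side"));ctrl.sleep(.3)
print(cv2.absdiff(*ims).mean())
c=cv2.resize(ims[1][100:340,150:390],(400,400),interpolation=cv2.INTER_CUBIC)
cv2.imwrite("pics/both4.png",np.hstack([c,cv2.resize(cv2.imread("pics/w4.png")[:,120:],(400,308))[:308].copy() if 0 else cv2.copyMakeBorder(cv2.resize(cv2.imread("pics/w4.png")[:,120:],(400,308)),0,92,0,0,cv2.BORDER_CONSTANT)]))
```

```text
(412, 150) [0.4714 0.3848 0.245 ]
(605, 147) [0.6281 0.3656 0.22  ]
(588, 243) [0.6231 0.2842 0.22  ]
(343, 93) [0.44   0.4349 0.014 ]
(507, 93) [0.659  0.4093 0.014 ]
(489, 215) [0.6384 0.2376 0.014 ]
[ 0.2192  0.5705 -1.9542]
[-0.7119  1.1548 -2.702 ] [0.1521 0.1454 0.009 ] 0.12027609877145062 11.7333
1.47116015625
```

View pics/both4.png

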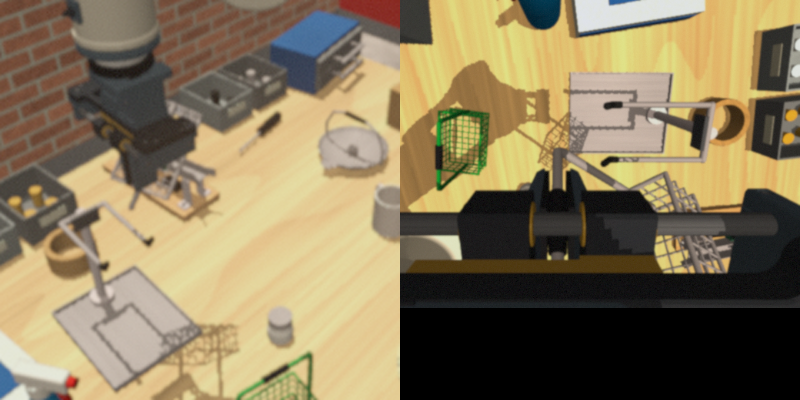

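It stays tilted towards +x because pad friction holds it. My plan is to pass the tilted body under the prongs and raise the grip, so the prongs press the rim down level. That ends in the insertion pose. First I'll measure the tilt.

Run:
```python
from h import *
p=ctrl.camera_params("wrist");T=np.load("pics/w4.npz")["T"]
print(ctrl.current_tool_pos())
x=ctrl.current_tool_pos();R=ctrl.current_eef_rot();ex=R[:,1];ey=R[:,0]
g=x+[0,0,.0155]
def P(lx,y,d,t):
    return proj(p,T,g+ex*(lx*np.cos(t)+d*np.sin(t))+ey*y+np.array([0,0,lx*np.sin(t)-d*np.cos(t)]))
for t in range(30,81,10):
    a=np.radians(t);print(t,P(0,.0635,0,a),P(0,.0635,.095,a),P(.043,.063,.095,a),P(-.043,.063,.095,a))
```

```text
[0.4049 0.3449 0.4099]
30 [326.4156 137.9573] [393.2671 126.7174] [458.1001 129.7129] [338.9399 125.5453]
40 [326.4156 137.9573] [416.19   127.6348] [483.9069 131.634 ] [362.7691 125.8366]
50 [326.4156 137.9573] [439.3467 128.867 ] [510.1398 134.0809] [386.8197 126.3915]
60 [326.4156 137.9573] [462.6908 130.4625] [536.5221 137.1724] [411.2142 127.2329]
70 [326.4156 137.9573] [486.075  132.4846] [562.4674 141.0595] [436.0557 128.397 ]
80 [326.4156 137.9573] [509.1899 135.014 ] [586.8732 145.9249] [461.4108 129.9353]
```

Run:
```python
import cv2
cv2.imwrite("pics/w4c.png",cv2.resize(cv2.imread("pics/w4.png")[180:360,280:580],None,fx=2.5,fy=2.5,interpolation=cv2.INTER_CUBIC))
```

```text
(no output)
```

View pics/w4c.png

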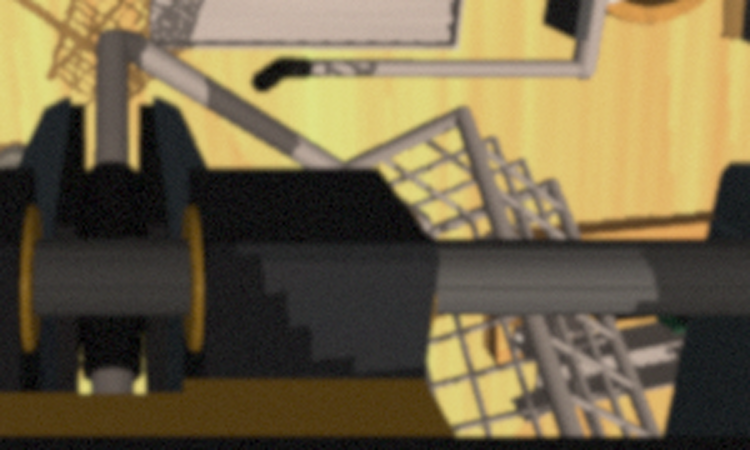

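The crop shows the bar end at (326,196), the upright meeting the rim at (418,245), the rim corner at (466,224) and the rim side passing through (510,352). The bar has also pitched in the pads, so I'll fit slide, tilt and pitch.

Run:
```python
from h import *
from scipy.optimize import least_squares
from scipy.spatial.transform import Rotation as Ro
p=ctrl.camera_params("wrist");T=np.load("pics/w4.npz")["T"]
x=ctrl.current_tool_pos();Rt=ctrl.current_eef_rot();B=np.c_[Rt[:,1],Rt[:,0],-Rt[:,2]]; 
print(np.linalg.det(B))
g=x+[0,0,.0155]
pts=np.array([[0,.0635,0],[0,.0635,-.095],[.043,.063,-.095]]);uv=np.array([[326,196],[418,245],[466,224]])
def W(q,pt):
    R=Ro.from_euler("XY",q[1:3]).as_matrix()  # pitch about closing axis, then roll about bar
    return g+B@(R@(pt+np.array([0,q[0],0]))+np.array([0,0,q[3]]))
def res(q):
    r=np.concatenate([proj(p,T,W(q,a))-b for a,b in zip(pts,uv)])
    # line
    a,b=proj(p,T,W(q,np.array([.043,.063,-.095]))),proj(p,T,W(q,np.array([.043,-.063,-.095])))
    n=(b-a)/np.linalg.norm(b-a);c=np.array([510,352])-a
    return np.r_[r,n[0]*c[1]-n[1]*c[0],q[3]*2000]
for t0 in(-.5,-1.,.8):
  for f0 in(-.5,0,.5):
    s=least_squares(res,[0,f0,t0,0]);print(s.cost,s.x[0],np.degrees(s.x[1:3]),s.x[3])
```

```text
0.9999999999999997
15.418050116195552 -0.01856440197926781 [-52.407  -46.2784] -0.0003558598576352643
15.418050115702053 -0.018564382159808743 [-52.4071 -46.2784] -0.00035586072341499734
15.418050115863977 -0.018564391167045415 [-52.4071 -46.2784] -0.00035586035724076426
15.418050115666338 -0.018564378750684413 [-52.4071 -46.2784] -0.00035586093341535114
15.418050115657962 -0.018564377682015784 [-52.4071 -46.2784] -0.00035586094915829704
15.418050116139842 -0.018564400501552843 [-52.407  -46.2784] -0.00035585994674646083
15.41805011584987 -0.01856439050583844 [-52.4071 -46.2784] -0.00035586037037057443
15.418050116179648 -0.018564401635055534 [-52.407  -46.2784] -0.0003558599213108557
15.418050115669425 -0.018564379047607025 [-52.4071 -46.2784] -0.0003558608593292204
```

The basket is pitched −52° and rolled −46° in the pads. The plan is to tilt the tool so the basket is upright, set it down on free bench, let go and regrasp. Checking reachability first.

```bash
cat >> h.py <<'E'
from scipy.spatial.transform import Rotation as Ro
Rb=Ro.from_euler("XY",[-52.4,-46.3],degrees=True).as_matrix()
def upright(psi):
    B=Ro.from_euler("z",psi,degrees=True).as_matrix()@Rb.T
    return np.c_[B[:,1],B[:,0],-B[:,2]]
E
python3 - <<'E'
from h import *
print(ctrl.current_q())
for psi in range(-180,180,15):
    R=upright(psi);o=[]
    for P in((.45,.05),(.5,0.05),(.45,-.05),(.55,0)):
        for z in(.155,.40):
            q=ctrl.ik(np.array([*P,z])+.0155*R[:,2],R);o.append(q)
    if any(q is not None for q in o):
        print(psi,R[:,2],[0 if q is None else 1 for q in o],next(q for q in o if q is not None), "closing z",R[2,1])
E
```

```text
[33.9912 12.9411 70.8522 -0.0009 96.2066 40.6934]
-180 [ 0.4411 -0.7923 -0.4215] [0, 1, 0, 1, 0, 1, 0, 1] [ 38.6378  15.1051 104.1367 -63.7424  85.7039 -96.7795] closing z -0.7229671459095681
-165 [ 0.6311 -0.6511 -0.4215] [0, 0, 0, 0, 1, 0, 0, 0] [ 23.7589  45.7039 137.8881 248.1391  66.3621 -33.454 ] closing z -0.7229671459095681
-150 [ 0.7782 -0.4656 -0.4215] [1, 0, 1, 0, 0, 0, 1, 0] [ 35.4883  46.8149 139.9281 243.7184  67.9161 -30.4635] closing z -0.7229671459095681
-135 [ 0.8721 -0.2483 -0.4215] [0, 0, 1, 0, 0, 1, 1, 0] [ 18.9492  51.609  146.1551 211.7446  79.9579 -26.9342] closing z -0.7229671459095681
-120 [ 0.9067 -0.0141 -0.4215] [0, 0, 0, 1, 0, 1, 1, 1] [ -1.4314  -6.355  129.2148 176.4621   7.942  -33.8535] closing z -0.7229671459095681
-105 [ 0.8795  0.221  -0.4215] [0, 1, 0, 1, 0, 1, 1, 1] [-31.6258 -12.2631 132.9687  86.5423  40.5829  34.0315] closing z -0.7229671459095681
-90 [ 0.7923  0.4411 -0.4215] [0, 1, 1, 1, 1, 1, 1, 1] [-45.0294  -5.6681 128.6941  75.9474  64.0512  26.6252] closing z -0.7229671459095681
-75 [ 0.6511  0.6311 -0.4215] [1, 1, 1, 1, 1, 1, 1, 1] [-
[... 1631 characters left out ...]
[-0.6511 -0.6311 -0.4215] [1, 1, 1, 1, 1, 1, 1, 1] [ 16.6773  52.7056  73.2357 -27.1748 113.8413 -61.1944] closing z -0.7229671459095681
120 [-0.4656 -0.7782 -0.4215] [1, 1, 1, 1, 1, 1, 1, 1] [ 22.2227  50.6806  79.379  -34.5842 106.4894 -65.7561] closing z -0.7229671459095681
135 [-0.2483 -0.8721 -0.4215] [1, 1, 1, 1, 1, 1, 1, 1] [ 27.4216  48.3295  86.9987 -41.7691  97.9072 -68.2246] closing z -0.7229671459095681
150 [-0.0141 -0.9067 -0.4215] [1, 1, 1, 1, 1, 1, 1, 1] [ 32.1065  45.9042  95.8047 -49.531   88.5777 -68.4528] closing z -0.7229671459095681
165 [ 0.221  -0.8795 -0.4215] [1, 1, 1, 1, 1, 1, 1, 1] [ 36.0046  43.7313 105.5653 -58.9769  79.0606 -65.9808] closing z -0.7229671459095681
```

Run:
```python
from h import *
x=ctrl.current_tool_pos()
ctrl.move_l(x+[0,0,.05],vel=.12)
R=upright(-15);c=np.array([.45,.05])
tcp=lambda z:np.r_[c,z]+.0155*R[:,2]
ctrl.goto(tcp(.42),R); print(ctrl.current_q(),ctrl.current_t())
ctrl.move_l(tcp(.20),vel=.12)
ctrl.sleep(.3);f0=ctrl.current_contact_force();print(f0)
print(ctrl.move_l(tcp(.135),vel=.03,contact_N=1.5),ctrl.current_tool_pos()-.0155*R[:,2],ctrl.current_contact_force(),ctrl.current_t())
```

```text
[-30.9744  24.8345  84.0012  46.4493 118.1597  12.0511] 14.7
[-0.5151 -0.8129 -2.6493]
True [0.45   0.05   0.1637] [ 1.01   -2.4197  4.0633] 18.225
```

Run:
```python
from h import *
R=ctrl.current_eef_rot();x=ctrl.current_tool_pos()
ctrl.move_l(x-[0,0,.004],vel=.02);print(ctrl.current_contact_force())
ctrl.command_gripper(.45);ctrl.sleep(.3);print(ctrl.current_contact_force(),ctrl.current_grip_width())
x=ctrl.current_tool_pos()
ctrl.move_l(x-.10*R[:,2],vel=.12);print(ctrl.current_contact_force())
x=ctrl.current_tool_pos();ctrl.move_l(x+[0,0,.15],vel=.25)
ctrl.command_gripper(1)
ctrl.goto(np.array([.45,.03,.32]),down(-15))
p,T,im=shot("w5");cv2.imwrite("pics/t5.png",ctrl.read_camera("top"));print(ctrl.current_t())
# dish and trough look
ctrl.goto(np.array([.50,-.10,.40]),down(0));shot("w6")
ctrl.goto(np.array([.53,-.40,.32]),down(87));shot("w7");print(ctrl.current_q(),ctrl.current_t())
w5=cv2.imread("pics/w5.png")[:240,120:520]
w6=cv2.imread("pics/w6.png")[:240,240:640]
w7=cv2.imread("pics/w7.png")[:240,120:520]
t5=cv2.imread("pics/t5.png")[100:220,240:440]
b=lambda a:cv2.resize(a,(400,300) if 0 else (400,240),interpolation=cv2.INTER_CUBIC)
cv2.imwrite("pics/mos.png",np.vstack([np.hstack([cv2.resize(w5,(400,240)),w6]),np.hstack([w7,b(t5)])]))
```

```text
[  4.6932 -12.8221  37.4134]
[-0.2528  0.4292 -0.0426] 0.4499633003283503
[ 0.5139 -0.4149  0.0941]
23.125
[ -42.1354   27.4639   61.8372    0.0064   90.6864 -129.138 ] 25.6667
```

View pics/mos.png

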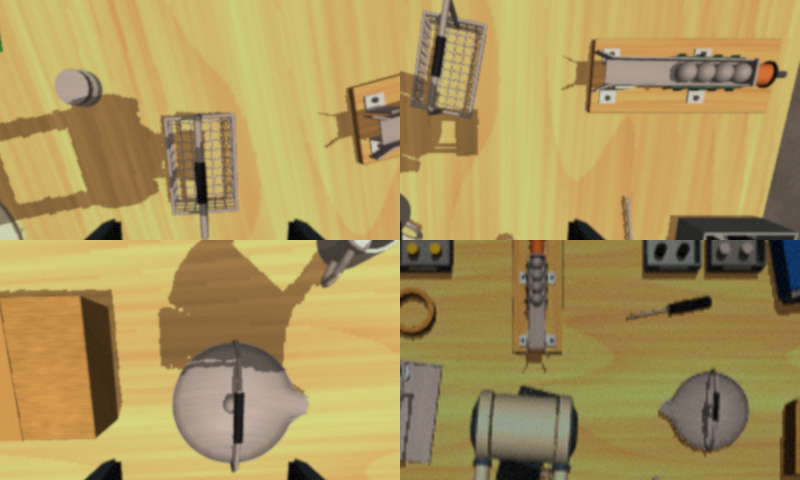

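The mosaic shows the basket standing upright again, grip at w5 (321,183) with bar ends (320,118) and (324,236). The dish in w7 has its grip at (358,177) and lip tip at (427,164), with the ball central. The trough in w6 has guide tips at about (445,57) and (443,90) and channel end at (597,73). The lines I had taken for guides in the top view are only shadows.

Run:
```python
from h import *
p=ctrl.camera_params("wrist");L=lambda n:np.load(f"pics/{n}.npz")["T"]
T=L("w5");a,b,g=[ray(p,T,u,.155) for u in((320,118),(324,236),(321,183))]
print("basket",g,a,b,np.degrees(np.arctan2(*(a-b)[[1,0]])))
cs=[ray(p,T,(120+u,v),.06) for u,v in((164,117),(236,113),(240,210),(172,214))];e=cs[0]+cs[1]-cs[2]-cs[3];print("rim ctr",np.mean(cs,0),np.degrees(np.arctan2(e[1],e[0])))
T=L("w6");f=lambda u,v,z:ray(p,T,(u-160,v),z)
print("tips",f(605,57,.108),f(603,90,.108),"far",f(757,73,.065))
print("stand",[f(*k,.012) for k in((593,39),(782,39),(588,110),(766,112))])
T=L("w7");g=ray(p,T,(358,177),.112);l=ray(p,T,(427,164),.024);e1,e2=ray(p,T,(356,102),.03),ray(p,T,(355,230),.03)
print("dish",g,l,np.degrees(np.arctan2(*(l-g)[[1,0]])),"ball",ray(p,T,(350,165),.02),np.degrees(np.arctan2(*(e1-e2)[[1,0]])))
```

```text
basket [0.445  0.0314 0.155 ] [0.4613 0.095  0.155 ] [ 0.4327 -0.0265  0.155 ] 76.77275691119854
rim ctr [0.4469 0.0325 0.06  ] 78.4220442317188
tips [0.6548 0.0372 0.108 ] [ 0.6561 -0.0034  0.108 ] far [0.8886 0.0211 0.065 ]
stand [array([0.6662, 0.0754, 0.012 ]), array([0.957 , 0.0747, 0.012 ]), array([ 0.6673, -0.0303,  0.012 ]), array([ 0.9573, -0.034 ,  0.012 ])]
dish [ 0.5355 -0.3591  0.112 ] [ 0.541  -0.2524  0.024 ] 87.04682859588054 ball [ 0.5376 -0.3617  0.02  ] 178.08347278819156
```

Run:
```python
from h import *
h=np.array([.525,.333]);a=np.radians(-6.7);d=np.array([np.cos(a),np.sin(a)])
G=lambda xy,z:np.r_[xy,z-.017]
b=np.array([.445,.0315])
ctrl.goto(G(b,.30),down(-12.5))
ctrl.move_l(G(b,.155),vel=.15);ctrl.command_gripper(0)
ctrl.move_l(G(b,.45),vel=.15);print(ctrl.current_t(),ctrl.current_contact_force(),ctrl.current_wrist_torque(),ctrl.current_grip_width())
ctrl.move_l(G(h-.14*d,.45),vel=.15,ori=down(-6.7))
ctrl.move_l(G(h-.13*d,.28),vel=.12);ctrl.sleep(.2);print(ctrl.current_t(),ctrl.current_contact_force(),ctrl.current_wrist_torque(),ctrl.current_tool_pos())
p,T,im=shot("w8")
B=down(-6.7)
g=ctrl.current_tool_pos()+[0,0,.017]
for n,P in(("bar end",[0,.0635,0]),("rim",[.043,.063,-.095]),("rim-",[-.043,.063,-.095])):
    print(n,proj(p,T,g+B[:,1]*P[0]+B[:,0]*P[1]+np.array([0,0,P[2]])))
```

```text
32.2417 [-0.0849 -0.2684 -2.4471] [-0.0048 -0.1093 -0.0287] 0.12318215885194152
36.3167 [-0.7132  0.1795 -2.8291] [ 0.0176 -0.1279  0.0004] [0.396  0.3483 0.2633]
bar end [326.3875 138.2242]
rim [383.908  126.4636]
rim- [267.0547 126.3581]
```

Run:
```python
import cv2
a=cv2.cvtColor(cv2.imread("pics/w8.png"),cv2.COLOR_BGR2HSV)[96:216:4,240:420:2]
for i,r in enumerate(a):print(96+4*i,"".join("#" if s<70 else "." for s in r[:,1]))
```

```text
96 .........................................................#################################
100 ..........................................................################################
104 .........................................................#################################
108 .........................................................#################################
112 .........................................................#################################
116 .........................................................#################################
120 .........................................#####..........##################################
124 ............##############################################################################
128 ............################....######.#############....##################################
132 ............###########...##########################...###################################
136 .............###.###..............#....#######....#......#################################
140 .............###..##...................#######......
[... 1048 characters left out ...]
.##################################
188 ..............###..##..................#######....#.....##################################
192 ..............####.##..................#######..........##################################
196 ..............#######..................#######..........##################################
200 ..............####.##..................#######..........##################################
204 ...............###.##..................#######..........##################################
208 ...............###.##..................#######..........##################################
212 ...............######..................#######..........##################################
```

The numeric mask matches the predicted upright wireframe (bar at column 326, rim row 126), so the basket hangs level. Now insert and lower.

Run:
```python
from h import *
h=np.array([.525,.333]);a=np.radians(-6.7);d=np.array([np.cos(a),np.sin(a)])
G=lambda xy,z:np.r_[xy,z-.017]
print(ctrl.move_l(G(h,.278),vel=.12,contact_N=8),ctrl.current_contact_force(),ctrl.current_tool_pos())
if np.linalg.norm(ctrl.current_tool_pos()[:2]-h)<.01:
    ctrl.move_l(G(h,.238),vel=.1)
    print(ctrl.move_l(G(h,.220),vel=.04,contact_N=3),ctrl.current_contact_force(),ctrl.current_tool_pos(),ctrl.current_t())
```

```text
False [ 0.1679 -0.6707 -2.7106] [0.5244 0.3331 0.2611]
True [0.2188 1.137  4.2776] [0.5255 0.3333 0.2098] 38.5083
```

Run:
```python
from h import *
ctrl.command_gripper(.5);ctrl.sleep(.3);print(ctrl.current_contact_force())
x=ctrl.current_tool_pos();ctrl.move_l(x+[0,0,.12],vel=.15);print(ctrl.current_contact_force(),ctrl.current_t())
p,T,im=shot("w9");cv2.imwrite("pics/s9.png",ctrl.read_camera("side"))
B=down(-6.7);g=np.array([.5255,.3333,.228])
for n,P in(("bar end",[0,.0635,0]),("rim",[.043,.063,-.095]),("rim-",[-.043,.063,-.095])):
    print(n,proj(p,T,g+B[:,1]*P[0]+B[:,0]*P[1]+np.array([0,0,P[2]])))
a=cv2.cvtColor(im,cv2.COLOR_BGR2GRAY)[100:220:4,240:420:2]
for i,r in enumerate(a):print(100+4*i,"".join(" .:-=+*#%@"[9-int(s)//26] for s in r))
ctrl.command_gripper(1)
ctrl.goto(np.array([.536,-.360,.25]),down(87));print(ctrl.current_q(),ctrl.current_t())
shot("w10")
```

```text
[1.0073 0.3506 0.1966]
[-0.193  -0.8351 -0.6804] 40.45
bar end [326.4779 123.235 ]
rim [365.8693 118.9662]
rim- [286.0557 118.8856]
100 ++=:::::::-=:::::::::::::::::::::::::::::::::::::::::::::::::::::::::::::::::::::::::-+-..
104 ++++-:::::-=:::::::::::::::::::::::::::::::::::::::::::::::::::::::::::::::::::::::::=+:..
108 ++++==::::-=:::::::::--:::=+++++==--:::-:::::-:::::::::::::::::::::::::::::::::::::::+=:..
112 +++++++++===-:::::=+++++++++++++++++++++++++++++++===:::::::::::::::::::::::::::::::-+=:..
116 +++++=+++++*+=-:::=++=+=-==+====+++++++++*##*=============------::::::::::::::::::::-+=:..
120 +++++++++++*+++++==+===---======+**+==****++++==============-=--::::::::::::::::::::-*-...
124 +++++++++++**+++++++++=-=====+++==-==--=++=-=+--=======+++++++---:::::::::::::::::::=*-...
128 +++++++++++*++++++++++=-+**++++++++++++++=-:-=-++*+++==-::=**+---:::::::::-:::-::::-=+-:..
132 ++++++=++++**+++++++++++***++++++++++*+++=-:--:-==-==----:=++*+=-:::::::::::::::::::=+:...
136 +++++++++++**++++++++-+****++++++++++++++=-:-=--=====---++++++++-::::::::::::::::::-+=:...
140 +++++++++++**+
[... 1249 characters left out ...]
++++=+=--==+%@@@@@*=++=-=--:::-+*--:::::::::::::::::::==:.:-#%
196 :::::::::::::=-:::::-+++=++==++++==-=--+%@@@@@*=-=-=--==-===+--::::::::::::::::::-+=:.:-%%
200 :::::::::::::=-::::::::====--::-=-:::-:-%@@@@@+:-::::-=:::-=+=--::::::::::::::::::+-:.:=%@
204 ::::::::::::-=-::::::::-+*=--::-=-:::-:=%@@@@@+---:---------+*+::::::::::::::::::-+-..:+%%
208 :::::::::::::=-::::::::-====----=-------%@@@@@+::::::---:-=+==-::::::::::::::::::-+-..:+%@
212 :::::::::::::-++++++++++--++==++*+==+*+*@@@@@@*++++++++==+==+-=++++++++++++++=+++++:..:+%@
216 :::::::::::::....:::::::--=----=+----+==%@@@@@+-+-----+-----=--:::::::........:::::....:-*
[ -39.1334   28.304    71.1241    0.0078   80.5619 -126.1535] 43.85
```

The mask shows the black grip (column 326, from row 176) lying across the prongs where predicted. Now the dish.

Run:
```python
from h import *
c=np.array([.5355,-.360]);Z=-.016
ctrl.move_l(np.r_[c,.112+Z],vel=.12)
ctrl.command_gripper(0);print(ctrl.current_grip_width(),ctrl.current_contact_force(),ctrl.current_t())
ctrl.move_l(np.r_[c,.217+Z],vel=.05);print(ctrl.current_contact_force(),ctrl.current_grasp_force(),ctrl.current_t())
ctrl.move_l(np.array([.545,.019,.217+Z]),vel=.055,ori=down(0))
ctrl.sleep(.3);print(ctrl.current_contact_force(),ctrl.current_wrist_torque(),ctrl.current_tool_pos(),ctrl.current_grip_width(),ctrl.current_t())
p,T,im=shot("w11");cv2.imwrite("pics/t11.png",ctrl.read_camera("top"))
g=np.array([.545,.019,.217])
for n,P in(("lip",[.108,0,-.088]),("ball",[0,0,-.092]),("bow",[0,.089,-.08]),("mouth",np.array([.67,.019,.09])-g)):print(n,proj(p,T,g+P))
a=cv2.cvtColor(im,cv2.COLOR_BGR2GRAY)[110:240:4,300:520:2]
for i,r in enumerate(a):print(110+4*i,"".join(" .:-=+*#%@"[9-int(s)//26] for s in r))
```

```text
0.12561397288086398 [ 0.5177  1.664  -0.1891] 46.525
[ 1.4947  0.3001 -2.9144] 29.998891353607178 48.775
[-0.4088 -0.9354 -3.1059] [-0.0091 -0.1081 -0.0039] [0.545 0.019 0.201] 0.12595786127043235 56.1167
lip [465.4737 210.6231]
ball [325.2906 208.9498]
bow [325.5678  88.3346]
mouth [466.5641 197.0489]
110 +***==---=*++++=------=============++++==-:.........:::......::::::::::.:::::::::.....:::::::..:::::::::::::::
114 **+=-----=*++++=-------------==========++++=-:......:::.....:::::::::::::::::::::....::::::::.::::::::::::::::
118 **+------=*++++=-------------------======+++++=-:..:::.......::::::::::::.::::::......:::::.:.::::::::::::::::
122 **+------=*++++=-----------------------======++++=::::......::::::::::::::::::::....::::::::::::::::::::::::::
126 **+------=*++++=-------------------------======++++=-:......::::::::+***+++++===+=====+========+++++++++++++++
130 **=------=+---==----------------------------======+++=-:....:::::::-+##+::::::::::::::::::::::::::::::::::::::
134 **=------==-:--=------------------------------======+++=-:..::::::-++##=::::::::::::::::::::::::::::::
[... 2298 characters left out ...]
##########
218 ++****#@@@@@@@@@@@#+***++++++++++++++++++++-:::::::------::::::::::::::::::::::::-+####********++++++++=====--
222 #%%%%%@@@@@@@@@@@@@%%%%%%#*++++++++++++++++----:::------::-:----::::::::::::::::-==-::::::::::::::::::::::::::
226 %%%%@@@@@@@@@@@@@@@@@%%%%%%*+++++++++++++++-:::::-:------------------:-::::::::--::::..:::::::::::::::::::::::
230 %%%%@@@@@@@@@@@@@@@@@%%%%%%#*++++++++++++++-----------------------------==--:::::::....:::::::::::::::::::::::
234 %%%%@@@@@@@@@@@@@@@@@@%%%%%%*-::---=+++++=-----------------------===+=---::..::.::.....:::::::::::::::::::::::
238 %%%@@@@@@@@@@@@@@@@@@@%%%%%%%*-::::::::-:---------------------======--::......::::....:::::::-::::::::::::::::
```

The numeric view shows the lip tip at about (466,204), as predicted for a level dish. The ball's arc is at the middle, with its right edge at column 342 against 343 predicted. I'll check the mouth distance before handing in.

Run:
```python
from h import *
p=ctrl.camera_params("wrist");T=np.load("pics/w11.npz")["T"]
for u,z in(((480,177),.112),((452,160),.112),((515,178),.108),((515,214),.108),((466,204),.129)):print(u,ray(p,T,u,z))
print(ctrl.current_t())
```

```text
(480, 177) [0.6689 0.0418 0.112 ]
(452, 160) [0.6451 0.0555 0.112 ]
(515, 178) [0.6995 0.0401 0.108 ]
(515, 214) [0.7044 0.0093 0.108 ]
(466, 204) [0.6528 0.0243 0.129 ]
56.2167
```

```bash
python3 -c "
from bench import ctrl
print(ctrl.sign_off())"
```

```text
the job is handed in; nothing more can be done
None
```

I handed the job in at about 56 s on the robot's clock; no verdict came back. By my measurements the basket hangs level on both prongs, released, and the dish is held level with the ball in the middle, its lip about 15 mm before the trough mouth and 39 mm above its floor. On the way, the first basket carry struck a prong and twisted the basket in the grip, so I set it down and regrasped it.

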